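# Pack the jeweller's tool case and shut its lid

### The job

Pack up the wooden tool case: take the calliper that was left lying across the open case and lay it flat in the long bay beside the hinge, and stand the little bench anvil upright in the empty square bay, lowering it in rather than dropping it. When both lie fully down and nothing stands above the rim, gently close the lid all the way. Leave the tin in its bay, and do not disturb the cup, the thread spool or the bottle.

Things in the scene. Friction and masses are not known exactly. Their poses are not given: they have to be found in the camera images.
- case: Dark wooden tool case, fixed to the bench. 187 mm (x) by 246 mm (y), 62 mm high without lid. Origin: centre of the underside, on the bench; x points from front to hinge side (roughly away from the robot), z up. Walls and partitions 6 mm thick, tops all at 62 mm: one along y with its middle at x = -5.5, one along x at y = 0 in the front half, making two square bays; the -y one holds the tin.
- long_bay (a point): Centre of the floor of the long bay (hinge side), at x = +42.5, y = 0, z = 34 mm in the case's frame; same axes. The bay is 90 mm (x) by 234 mm (y), 28 mm deep to the rim (raised wooden floor).
- square_bay (a point): Centre of the floor of the empty square bay for the anvil (front half, +y side), at x = -48, y = +60, z = 6 mm in the case's frame; same axes. 79 mm (x) by 114 mm (y), 56 mm deep.
- lid (a joint): Opening angle of the lid, rad: 0 shut on the rim, 1.57 upright, at most 2.0 (leaning back from the case). Starts at 1.8 to 1.95. A stiff hinge (0.41 N m friction) holds it wherever it is left, so it must be pushed or drawn all the way down; 2 to 5 N at the free edge moves it.
- lid_edge (a point): Middle of the lid's free edge, half-way through its thickness, 187 mm from the hinge. Dark wooden panel 187 by 246 mm, 10 mm thick, with a brass thumb tab 60 mm wide, 6 mm thick, standing out 15 mm beyond the edge. Axes turn with the lid: -x from hinge to edge, y along the hinge, z out of the outer face (up when shut). Shut, the outer face is 72.5 mm above the bench.
- lid_hinge (a point): Middle of the hinge axis, at x = +93.5, y = 0, z = 62.5 mm in the case's frame; the axis runs along the case's y and in the plane of the lid's inner face. Axes turn with the lid, as for lid_edge.
- calliper_mid (a point): Middle of the calliper's black display housing, 10 mm above its flat underside; z up. Housing 70 (x) by 30 (y) by 20 mm high: grip it across y. Steel beam 16 mm wide, 5 thick, x = -100 to +72; thin jaws at x = +46 to +72 reach to y = -40 (other side +17). 0.18 kg. Starts flat on the case's front wall and partition (underside at 62 mm), its x within 0.35 rad of the case's x.
- calliper_beam (a point): End of the calliper's beam, 100 mm from the housing's middle (its -x), 2.5 mm above the underside. With the beam along the case's y, either way round, and the housing's middle over the long bay's middle, the calliper goes down with 5 mm to spare at the jaws' tips and 17 mm at this end, and lies 8 mm below the rim.
- anvil_mid (a point): Middle of the dark steel bench anvil, 25 mm above its underside, z up; on the bench left or right of the case. 50 mm high; foot 72 (x) by 52 mm (y), 12 high; waist 26 wide (y); face block 30 to 50 mm up, 26 wide (y), x = -50 to +16: grip it across y, at the middle; round horn on to x = +50. 0.5 to 0.8 kg.
- anvil_horn (a point): Tip of the anvil's horn, 50 mm from its middle (its +x), 39 mm above its underside. The anvil goes into the square bay with its x along the case's y, either way round (7 mm to spare at each end, 13 mm at each side), and then stands 6 mm below the rim.
- tin: Round aluminium tin, 62 mm across, 40 mm high, in the -y square bay; origin at the centre of its underside. Leave it.
- cup: Paper-white drinking cup, 76 mm across, 95 mm high, on the bench at the side of the case where the anvil is not; origin at the centre of its underside. Leave it.
- spool: Black thread spool, 56 mm across, 70 mm high, beyond the case to the right (-y); origin at the centre of its underside. Leave it.
- bottle: White plastic bottle, 48 mm across, 110 mm high, beyond the case to the left (+y); origin at the centre of its underside. Leave it.
There are look-alikes about, which are no part of the job. Of the things like the part that bears calliper_mid, leave any that is blue or red; of the rest the larger one is meant.

How it is judged:
By the outcome, as a careful person would: the job done as asked, in the order asked, and still so for the second after the job is handed in, with the robot touching nothing.
It also fails if it takes over 72 s, if anything falls off the work surface, if the arm or the gripper's body presses on something with over 40 N, if the wrist force passes 120 N, or if a joint passes its speed limit or range.

### The arm

A 7-joint arm with a two-finger parallel gripper is mounted at the origin on the work surface. World frame = base frame: x ahead of the robot, y to its left, z up, the work surface at z = 0. Lengths are in m, angles in rad, forces in N, time in s.
With the tool pointing down it reaches from about 0.4 to 0.875 m from the base axis. Payload 19.3 kg.
Tool frame: the origin (TCP) lies midway between the tips of the shut fingers; the grasp point (between the pads) lies 19 mm behind it; z points along the fingers, y is the line along which they close (so a half turn about z gives the same grasp; the last joint's range is limited). The gripper opens to 85 mm and grips with 20 to 120 N. Pads are 22 mm wide; open, the fingers measure 114 mm over their backs; the gripper's body (76 mm by 85 mm) begins 54 mm behind the grasp point. The pads swing forward as they close: fully open they stand 13 mm farther back than shut.
Start: joints at [-0.07, 0.521, -0.036, 1.599, 0.021, 1.021, -0.113], TCP at [0.625, -0, 0.231] pointing down, gripper open.
Joint ranges: [-2.91, 2.91], [-0.3, 2.13], [-1.5, 1.42], [0.17, 2.43], [-1.26, 4.41], [0.16, 1.93], [-2.52, 2.52]. Speed limits (rad/s): [1.89, 1.89, 2.39, 2.39, 3.01, 3.01, 3.01].

### API

Orientations are given as [roll, pitch, yaw] about the fixed x, y, z axes, in that order (R = Rz(yaw) Ry(pitch) Rx(roll)).
In Python, from workcell import * gives the robot as it stands. The module is installed in compiled form; this text tells all that it offers.
- The arm moves only by the tool play_rows, never from a script. Its argument "deltas" is a list of rows, each a list of 7 numbers: the shift along the tool's x, y, z in units of 500 mm (1.0 is 500 mm), then the turn, a rotation vector about the tool's x, y, z in units of 120 degrees (1.0 is 120 degrees), then the closure, from 0 (fully open) to 1 (shut). A call has 1 to 10 rows; each row is the pose to reach, as a shift and turn from the pose commanded when the call began, along the tool's axes at that moment; what a row does not reach only later rows make up. A row lasts 1/10 s, in which the tool goes at most 50 mm and 8.59 degrees, less where a joint would pass 70% of its speed; a pose out of reach is approached as far as the arm can. A call with a number of a shift or a turn outside -1 to 1 is refused whole. A call with a gripper value outside its range is refused whole. The fingers move at their own pace and stop on an object; "newtons" is the grip in N (left out, the last holds). Time passes only in rows, so rows that repeat a pose let the fingers close. It gives the time, the measured TCP pose, the force, the opening and the grip force at its end, in the units of the state.
- observe(): the state, without advancing time (a new reading comes with each control period).
- grab_frame(name): name is "scene" or "side" or "wrist"; returns the picture (384x512x3 uint8, red, green, blue); there is no depth.
- get_calibration(name): a dict with "fovy" (degrees; the focal length in pixels is half the picture's height over the tangent of half this angle, whatever the lens; pixels are square), "cx", "cy" (the principal point, pixels), "k1" (the pictures are not rectified: a ray, as slopes to the right and down, at radius r is drawn at 1 + k1 r^2 times it, then the intrinsics apply), "xyz" and "rotation" of the camera in the world. Camera axes: x right, y down, z forward; pixel columns grow to the right and rows downward; lengths in m; the calibration is good to about 2 mm. A picture is of the moment at which its call begins: read the wrist's pose just before it. get_calibration takes no time and is no camera call; for the wrist camera it gives the pose at the moment of the call.
- job_done(): hands the job in; it is judged then, once.
The state is a dict: "clock": time; "qpos": joint angles; "qd": joint speeds; "joint_efforts": joint torques, N m; "position": TCP position; "tool_rot": TCP orientation; "force": force on the tool from outside, world axes, zero at the start; "moment": the same for the moment, N m; "grip_width": finger opening in m; "finger_force": force on a finger pad.
Only numpy, scipy, OpenCV 4.12 (cv2) and the standard library are available. Lean on these libraries where they do the work, as an engineer would, in place of code of your own. Each camera call takes 0.05 s, during which the arm holds its last target. There are 200 camera calls.

## Working session

There is one attempt and no reset: what is moved stays moved. The work goes in short steps, Python scripts to look and compute and a tool call to move; the robot and the scene stay as the last step left them, time stands still between calls to the robot, and variables do not carry over. Pictures are saved under pics/ and viewed, at most 10 in all, crops included, and the job is handed in when it is done.

Besides the shell and the picture viewer there is one more tool, called after "Call:" as name(argument=value, ...) on one line, values as JSON. play_rows: Moves the arm, as the interface text tells. Its arguments: {"type":"object","properties":{"deltas":{"type":"array"},"newtons":{"type":"number"}},"required":["deltas"]}

```bash
mkdir -p pics
cat > h.py <<'E'
from workcell import *
import numpy as np, cv2
from scipy.spatial.transform import Rotation as Ro
def K(c): 
    f=192/np.tan(np.radians(c['fovy'])/2); return f
def rot(c):
    r=np.array(c['rotation'],float)
    return r if r.shape==(3,3) else Ro.from_euler('xyz',r).as_matrix()
def proj(c,P):
    p=(np.atleast_2d(P)-np.array(c['xyz']))@rot(c); s=p[:,:2]/p[:,2:]
    s=s*(1+c['k1']*(s**2).sum(1,keepdims=True)); return s*K(c)+[c['cx'],c['cy']]
def ray(c,uv):
    d=(np.array(uv,float)-[c['cx'],c['cy']])/K(c); s=d.copy()
    for _ in range(20): s=d/(1+c['k1']*(s@s))
    return rot(c)@np.array([s[0],s[1],1])
def at(c,uv,z):
    d=ray(c,uv); o=np.array(c['xyz']); return o+d*(z-o[2])/d[2]
def snap(n,fn):
    c=get_calibration(n); im=grab_frame(n); cv2.imwrite(fn,im[:,:,::-1]); return c,im
E
python3 - <<'E'
from h import *
ims=[]
for n in ['scene','side','wrist']:
    c,im=snap(n,f'pics/{n}0.png'); print(n,c); 
    import pickle; pickle.dump(c,open(f'pics/{n}0.pkl','wb'))
print(observe())
E
```

```text
scene {'fovy': 54.91539940417437, 'cx': 259.54875270605277, 'cy': 199.43249943203227, 'k1': -0.0439261086160688, 'xyz': array([1.04508208, 0.25072382, 0.66317039]), 'rotation': array([-2.34105892, -0.00279425,  2.05198183])}
side {'fovy': 43.688374649412495, 'cx': 262.48958575181786, 'cy': 190.58488580364374, 'k1': -0.07205173095469734, 'xyz': array([-0.0628813 , -0.87738229,  0.91880224]), 'rotation': array([-2.26436936,  0.02016522, -0.60017776])}
wrist {'fovy': 58.90703254112966, 'cx': 257.8395368773906, 'cy': 188.3556974317904, 'k1': -0.07391159102533103, 'xyz': array([0.62495502, 0.06544385, 0.37408775]), 'rotation': array([2.87900761e+00, 1.22088502e-03, 2.59831433e-04])}
{'clock': 0.15, 'qpos': array([-0.07020264,  0.52187181, -0.03634522,  1.5998491 ,  0.02117836,
        1.02111292, -0.11279148]), 'qd': array([ 0.00121211, -0.00134732, -0.00035273, -0.00070018, -0.00042068,
       -0.00049964,  0.00088086]), 'joint_efforts': array([ 4.00798544e-04, -9.27376485e+01,  1.98035471e+00, -3.70049715e+01,
        1.79930578e-02,  6.46477114e-03, -1.41420460e-05]), 'position': array([ 6.24753376e-01, -1.10616850e-05,  2.30871052e-01]), 'tool_rot': array([-3.14073560e+00,  3.01681532e-05,  1.57079878e+00]), 'force': array([-0.75274227,  0.05524138,  0.00649749]), 'moment': array([-0.00120328, -0.00477503, -0.01235656]), 'finger_force': 0.0, 'grip_width': 0.08559957280218992}
```

Run:
```python
import cv2,numpy as np
for n in ['scene']:
    cv2.imwrite('pics/scene0b.png',cv2.resize(cv2.imread('pics/scene0.png'),(800,600),interpolation=cv2.INTER_CUBIC))
a=cv2.imread('pics/side0.png');b=cv2.imread('pics/wrist0.png')
cv2.imwrite('pics/sw0.png',cv2.resize(np.hstack([a,b]),(800,300)))
```

```text
(no output)
```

View pics/scene0b.png

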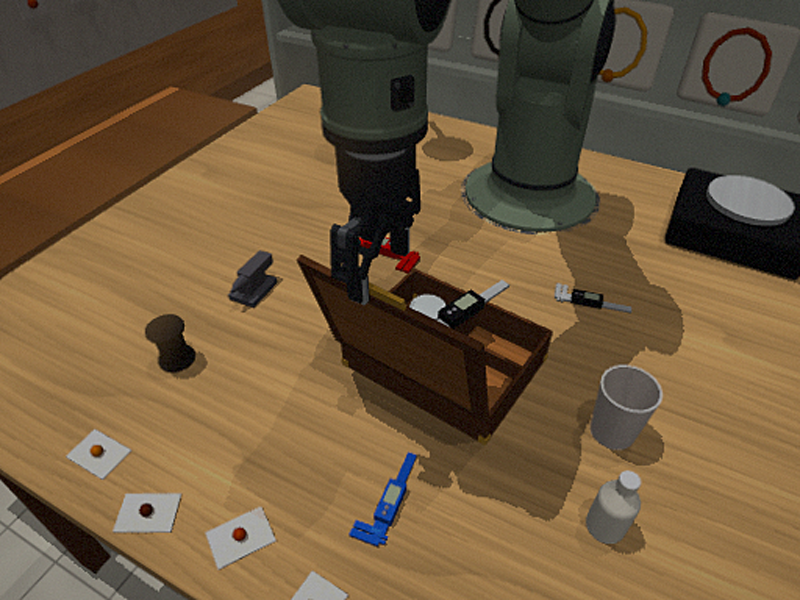

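View pics/sw0.png

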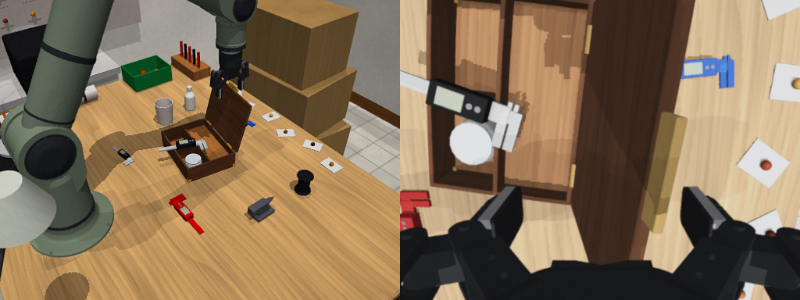

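The wrist view (right half of the second picture) shows:
- The case, with the large black calliper lying across it at about (460,100).
- The tin at (470,142).
- The lid at (630,130).

Lookalikes: the small black calliper on the bench (scene 590,300), the blue one (scene 395,500) and the red one (scene 385,250). The larger black one lying on the case is the target. The anvil is at scene (252,280), on the right of the case. The cup, bottle and spool are at (625,405), (613,508) and (172,342).

Run:
```python
import cv2
cv2.imwrite('pics/w0b.png',cv2.resize(cv2.imread('pics/wrist0.png')[0:288,0:384],(800,600),interpolation=cv2.INTER_CUBIC))
a=cv2.imread('pics/side0.png')[150:294,190:382]
cv2.imwrite('pics/s0b.png',cv2.resize(a,(800,600),interpolation=cv2.INTER_CUBIC))
```

```text
(no output)
```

View pics/w0b.png

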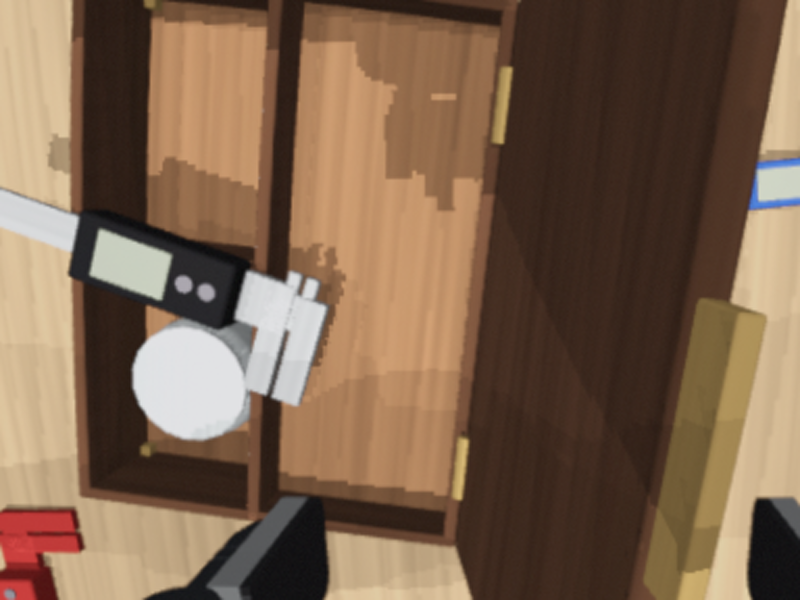

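View pics/s0b.png

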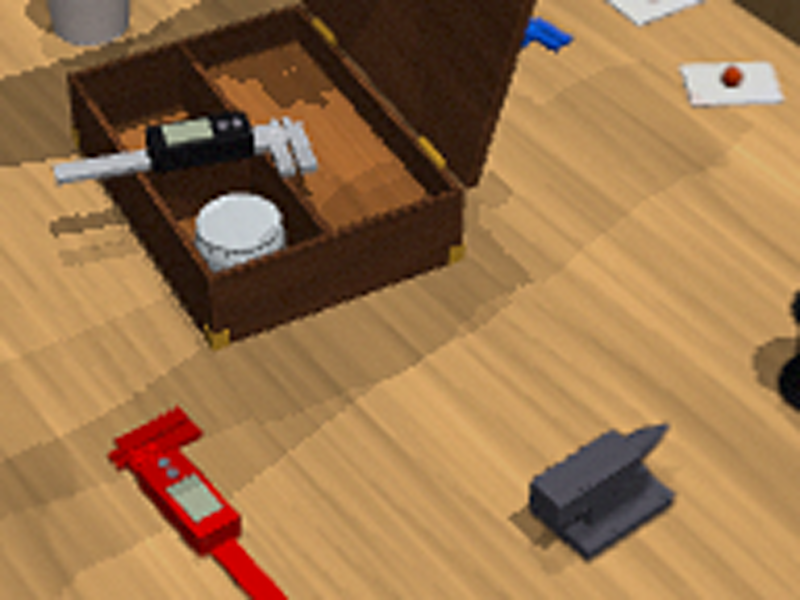

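```bash
cat > fit.py <<'E'
from h import *; import pickle
from scipy.optimize import least_squares
W,S=[pickle.load(open(f'pics/{n}0.pkl','rb')) for n in ['wrist','side']]
w=lambda u,v:(W,(u*.48,v*.48)); s=lambda u,v:(S,(190+u*.24,150+v*.24))
def fit(obs,x0):
    def T(p,P): 
        c,d=np.cos(p[2]),np.sin(p[2]); return np.array([p[0]+c*P[0]-d*P[1],p[1]+d*P[0]+c*P[1],P[2]])
    def f(p): return np.concatenate([proj(o[0],T(p,np.array(P)/1e3))[0]-o[1] for o,P in obs])
    r=least_squares(f,x0,loss='soft_l1'); print(r.x.round(4),np.round(r.fun.reshape(-1,2),1).tolist()); return r.x
if __name__=='__main__':
    c=fit([(w(80,495),(-93.5,-123,62)),(w(455,545),(93.5,-123,62)),(w(253,518),(-5.5,-123,62)),(s(210,278),(-93.5,-123,62)),(s(216,345),(-93.5,-123,0)),(s(463,190),(93.5,-123,62)),(s(70,75),(-93.5,123,62)),(s(463,260),(93.5,-123,0))],[.6,.08,0])
    a=fit([(s(667,425),(50,0,39)),(s(590,557),(-36,-26,0)),(s(673,497),(36,-26,0)),(s(530,488),(-50,13,50)),(s(566,512),(-50,-13,50))],[.55,-.25,0])
    # calliper: z0=62; housing top 82
    k=fit([(w(92,210),(-35,15,82)),(w(250,262),(35,15,82)),(w(225,327),(35,-15,82)),(w(72,272),(-35,-15,82)),(s(55,172),(-100,0,64))],[.55,.1,-.2])
    # lid: free edge corners on outer/inner
    for p in [c,a,k]: print(np.degrees(p[2]))
    Rm=Ro.from_euler('z',c[2]).as_matrix()
    for th in [1.8,1.85,1.9,1.95]:
        e=lambda y,r,n:c[:2].tolist()+[0]+Rm@np.array([.0935-r*np.cos(th)+n*np.sin(th),y,.0625+r*np.sin(th)+n*np.cos(th)])
        print(th,e(0,.187,0).round(3),e(0,.202,0).round(3),[(proj(W,e(y,r,n))[0]/.48).round() .tolist()for y,r,n in [(-.03,.202,.002),(.03,.202,.002),(.03,.187,.002),(.123,.187,0)]])
E
python3 fit.py
```

```text
[ 0.5078  0.0388 -0.1318] [[-0.3, -0.1], [-0.3, 0.0], [-0.0, 0.5], [0.4, -0.5], [0.1, 0.2], [1.0, -1.0], [-0.5, -1.1], [0.3, -1.2]]
[ 0.5117 -0.3212  0.1184] [[-1.0, -0.6], [0.5, 2.2], [0.2, 1.3], [0.4, -1.0], [-0.3, -0.6]]
[ 0.4664  0.041  -0.362 ] [[-1.9, -2.8], [-1.8, 0.0], [1.5, 1.0], [0.8, 0.3], [1.6, -0.9]]
-7.549909065950661
6.786182966958553
-20.740754581665932
1.8 [0.643 0.021 0.245] [0.646 0.021 0.259] [[640.0, 620.0], [702.0, 301.0], [666.0, 287.0], [747.0, -276.0]]
1.85 [0.652 0.02  0.242] [0.656 0.019 0.257] [[688.0, 618.0], [755.0, 306.0], [711.0, 292.0], [796.0, -257.0]]
1.9 [0.66  0.019 0.239] [0.665 0.018 0.254] [[733.0, 614.0], [803.0, 311.0], [753.0, 297.0], [841.0, -237.0]]
1.95 [0.669 0.017 0.236] [0.675 0.017 0.25 ] [[773.0, 609.0], [846.0, 316.0], [790.0, 301.0], [881.0, -217.0]]
```

The case, calliper and anvil poses fit well, and the lid is at about 1.83 rad. The fingers straddle the lid tab, so I rise first and then go above the calliper.

Call:
play_rows(deltas=[[0,0,-0.08,0,0,0,0],[0,0,-0.14,0,0,0,0],[0,0,-0.14,0,0,0,0],[0.02,-0.1,-0.14,0,0,-0.07,0],[0.04,-0.2,-0.1,0,0,-0.14,0],[0.08,-0.317,0,0,0,-0.21,0],[0.082,-0.317,0.1,0,0,-0.28,0],[0.082,-0.317,0.14,0,0,-0.35,0],[0.082,-0.317,0.14,0,0,-0.42,0],[0.082,-0.317,0.14,0,0,-0.49,0]], newtons=40)

```text
clock: 1.15
position: [0.4653, 0.0411, 0.1598]
tool_rot: [-3.14, -0.002, 2.604]
force: [0.1, -0.1, 0.8]
grip_width: 0.0857
finger_force: 0.0
```

Call:
play_rows(deltas=[[0,0,0,0,0,-0.07,0],[0,0,0,0,0,-0.0875,0],[0,0,0,0,0,-0.0875,0],[0,0,0,0,0,-0.0875,0],[0,0,0,0,0,-0.0875,0]])

```text
clock: 1.65
position: [0.4664, 0.041, 0.1612]
tool_rot: [-3.141, -0.0, 2.779]
force: [-0.4, -0.2, 0.6]
grip_width: 0.0855
finger_force: 0.0
```

Run:
```python
from h import *
import pickle
c,im=snap('wrist','pics/wrist1.png'); pickle.dump(c,open('pics/wrist1.pkl','wb'))
cv2.imwrite('pics/w1b.png',cv2.resize(im[:,:,::-1],(800,600)))
o=observe();print(o['position'],o['tool_rot'],o['clock'],c['xyz'])
P=np.array([.4664,.041,0]);R=Ro.from_euler('z',-.362).as_matrix()
for q in [(-35,15,82),(35,15,82),(35,-15,82),(-35,-15,82)]: print(proj(c,P+R@(np.array(q)/1e3))[0]/.64)
```

```text
[0.46643262 0.04102794 0.1612383 ] [-3.14151024e+00 -4.23253963e-05  2.77941502e+00] 1.7 [0.4055663  0.06439534 0.30449121]
[438.57053158 226.84862248]
[435.90221404 380.81735765]
[369.87045004 380.7929388 ]
[367.12594697 226.85181028]
```

View pics/w1b.png

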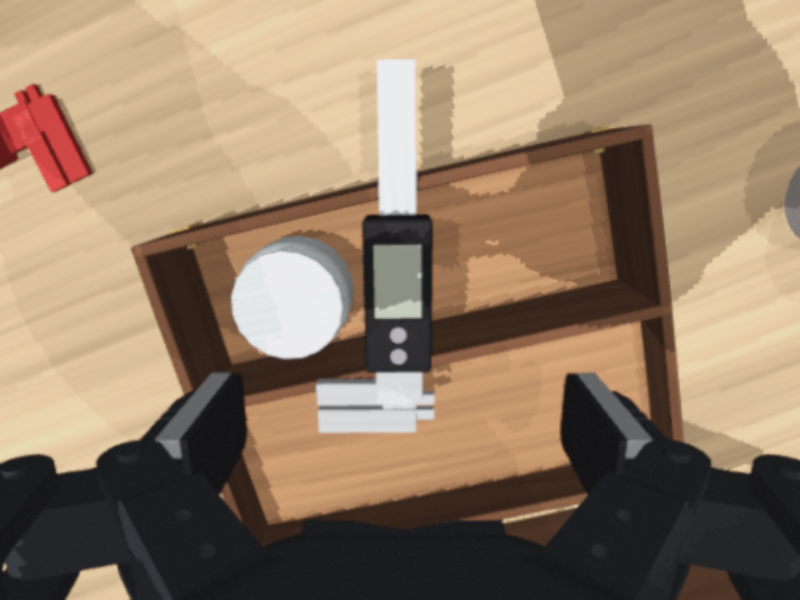

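The housing is at (398,294), about 4.4 mm further along tool +x and 1.8 mm toward tool −y than predicted. The angle matches, so I grasp it.

Call:
play_rows(deltas=[[0.009,-0.0036,0.06,0,0,0,0.2],[0.009,-0.0036,0.12,0,0,0,0.2],[0.009,-0.0036,0.16,0,0,0,0.2],[0.009,-0.0036,0.18,0,0,0,0.2],[0.009,-0.0036,0.195,0,0,0,0.2],[0.009,-0.0036,0.195,0,0,0,0.2],[0.009,-0.0036,0.195,0,0,0,1],[0.009,-0.0036,0.195,0,0,0,1],[0.009,-0.0036,0.195,0,0,0,1],[0.009,-0.0036,0.195,0,0,0,1]])

```text
clock: 2.7
position: [0.4621, 0.0409, 0.0646]
tool_rot: [3.141, 0.001, 2.78]
force: [-1.6, -0.6, 10.4]
grip_width: 0.0294
finger_force: 39.0
```

Call:
play_rows(deltas=[[0,0,0,0,0,0,1],[0,0,0,0,0,0,1],[0,0,0,0,0,0,1],[0,0,0,0,0,0,1]])

```text
clock: 3.1
position: [0.462, 0.0409, 0.0646]
tool_rot: [3.141, 0.001, 2.78]
force: [-2.6, 0.3, 10.5]
grip_width: 0.0292
finger_force: 39.0
```

Run:
```python
from fit import *
W1=pickle.load(open('pics/wrist1.pkl','rb')); v=lambda a,b:(W1,(a*.64,b*.64))
fit([(v(135,247),(-93.5,-123,62)),(v(652,125),(-93.5,123,62)),(v(668,311),(-5.5,123,62)),(w(80,495),(-93.5,-123,62)),(w(455,545),(93.5,-123,62)),(w(253,518),(-5.5,-123,62)),(s(210,278),(-93.5,-123,62)),(s(463,190),(93.5,-123,62)),(s(70,75),(-93.5,123,62))],[.5,.04,-.13])
```

```text
[ 0.5085  0.0383 -0.1367] [[-2.8, 0.1], [0.6, 0.2], [3.1, -0.7], [-0.1, -0.1], [-0.2, 0.8], [0.1, 0.9], [0.5, -0.5], [1.3, -0.9], [-0.1, -1.3]]
```

Call:
play_rows(deltas=[[0,0,-0.03,0,0,0,1],[0,0,-0.07,0,0,0,1],[0,0,-0.11,0,0,0,1],[0,0,-0.14,0,0,0,1],[0,0,-0.14,0,0,0.06,1],[0,0,-0.14,0,0,0.12,1],[0,0,-0.14,0,0,0.18,1],[0,0,-0.14,0,0,0.24,1],[0,0,-0.14,0,0,0.3,1],[0,0,-0.14,0,0,0.36,1]])

```text
clock: 4.1
position: [0.4617, 0.0409, 0.1342]
tool_rot: [3.141, 0.0, 2.021]
force: [0.1, 1.0, -2.7]
grip_width: 0.0288
finger_force: 40.9
```

Call:
play_rows(deltas=[[0,0,0,0,0,0.06,1],[0,0,0,0,0,0.12,1],[0,0,0,0,0,0.18,1],[0,0,0,0,0,0.24,1],[0,0,0,0,0,0.281,1],[0,0,0,0,0,0.281,1],[0,0,0,0,0,0.281,1]])

```text
clock: 4.8
position: [0.4616, 0.041, 0.134]
tool_rot: [3.141, -0.0, 1.441]
force: [-0.2, -0.2, -1.2]
grip_width: 0.0288
finger_force: 40.9
```

Call:
play_rows(deltas=[[-0.002,0.04,0,0,0,0,1],[-0.006,0.09,0,0,0,0,1],[-0.01,0.14,0,0,0,0,1],[-0.013,0.175,0,0,0,0,1],[-0.013,0.188,0.02,0,0,0,1],[-0.013,0.188,0.04,0,0,0,1],[-0.013,0.188,0.04,0,0,0,1],[-0.013,0.188,0.04,0,0,0,1]])

```text
clock: 5.6
position: [0.5529, 0.0222, 0.1134]
tool_rot: [-3.14, 0.0, 1.439]
force: [0.2, 0.6, -1.2]
grip_width: 0.029
finger_force: 40.8
```

Run:
```python
from h import *
import pickle
o=observe();print(o['position'],o['tool_rot'],o['clock'],o['force'])
c,im=snap('wrist','pics/wrist2.png'); pickle.dump(c,open('pics/wrist2.pkl','wb'))
c2,im2=snap('side','pics/side2.png')
a=cv2.resize(im,(400,300));b=cv2.resize(im2[120:312,160:416],(400,300))
cv2.imwrite('pics/p2.png',cv2.resize(np.hstack([a,b])[:,:,::-1],(800,300)))
R=Ro.from_euler('z',-.134).as_matrix()
for q in [(.0875,.117),(-.0025,.117),(.0875,-.117),(-.0025,-.117)]: print(q,proj(c,[.508,.0385,0]+R@np.array([*q,.062]))[0]*400/512)
```

```text
[0.5529297  0.02219329 0.11336873] [-3.14020422e+00  2.13668317e-04  1.43854664e+00] 5.6 [ 0.19542929  0.62360554 -1.22057014]
(0.0875, 0.117) [262.713524   -16.95522198]
(-0.0025, 0.117) [128.62527303 -16.8749077 ]
(0.0875, -0.117) [246.83186316 276.79557709]
(-0.0025, -0.117) [146.28973494 276.38351687]
```

View pics/p2.png

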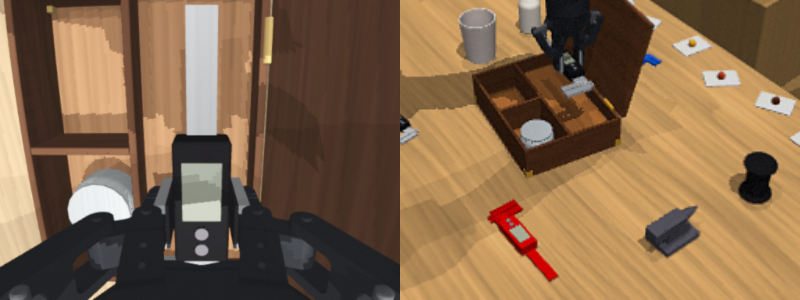

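The calliper hangs parallel to the bay, with the beam at (202,70) between the bay edges at 137 and 255. I lower it.

Call:
play_rows(deltas=[[0,0,0.03,0,0,0,1],[0,0,0.06,0,0,0,1],[0,0,0.09,0,0,0,1],[0,0,0.11,0,0,0,1],[0,0,0.125,0,0,0,1],[0,0,0.135,0,0,0,1],[0,0,0.143,0,0,0,1],[0,0,0.149,0,0,0,1],[0,0,0.153,0,0,0,1],[0,0,0.153,0,0,0,1]])

```text
clock: 6.7
position: [0.5538, 0.022, 0.0371]
tool_rot: [-3.141, 0.0, 1.438]
force: [-3.1, -0.3, -1.0]
grip_width: 0.029
finger_force: 41.0
```

Call:
play_rows(deltas=[[0,0,0.002,0,0,0,1],[0,0,0.002,0,0,0,0.6],[0,0,0.002,0,0,0,0.55],[0,0,0.002,0,0,0,0.52],[0,0,0.002,0,0,0,0.52],[0,0,0.002,0,0,0,0.52],[0,0,0.002,0,0,0,0.52]])

```text
clock: 7.4
position: [0.5541, 0.022, 0.0363]
tool_rot: [3.141, -0.0, 1.438]
force: [-2.8, -0.1, 2.0]
grip_width: 0.0406
finger_force: 0.0
```

Call:
play_rows(deltas=[[0,0,-0.05,0,0,0,0.52],[0,0,-0.12,0,0,0,0.52],[0,0,-0.2,0,0,0,0.3],[0,0,-0.28,0,0,0,0],[0,0,-0.36,0,0,0,0],[-0.05,0,-0.36,0,0,0.06,0],[-0.12,0,-0.36,0,0,0.12,0],[-0.2,0,-0.36,0,0,0.18,0],[-0.28,0,-0.36,0,0,0.24,0],[-0.36,0,-0.36,0,0,0.3,0]])

```text
clock: 8.4
position: [0.53, -0.158, 0.2165]
tool_rot: [3.141, -0.0, 0.805]
force: [1.1, 1.2, -0.1]
grip_width: 0.0855
finger_force: 0.0
```

Run:
```python
from h import *
o=observe();print(o['position'],o['tool_rot'])
T=Ro.from_euler('xyz',o['tool_rot']).as_matrix()
print((T.T@(np.array([.5117,-.3212,.2])-o['position'])/.5).round(3), np.degrees(o['tool_rot'][2]))
```

```text
[ 0.52999191 -0.15800527  0.21652669] [ 3.14076228e+00 -4.42003790e-04  8.04577838e-01]
[-0.261  0.2    0.033] 46.09891440156782
```

Call:
play_rows(deltas=[[-0.07,0.05,0.03,0,0,0.06,0],[-0.14,0.1,0.03,0,0,0.12,0],[-0.2,0.15,0.03,0,0,0.18,0],[-0.261,0.2,0.03,0,0,0.24,0],[-0.261,0.2,0.03,0,0,0.3,0],[-0.261,0.2,0.03,0,0,0.328,0],[-0.261,0.2,0.03,0,0,0.328,0],[-0.261,0.2,0.03,0,0,0.328,0]])

```text
clock: 9.2
position: [0.5126, -0.3198, 0.2013]
tool_rot: [3.141, -0.0, 0.125]
force: [-0.3, -0.9, 0.3]
grip_width: 0.0855
finger_force: 0.0
```

Run:
```python
from h import *
import pickle
o=observe();print(o['position'],o['tool_rot'],o['clock'])
c,im=snap('wrist','pics/wrist3.png'); pickle.dump(c,open('pics/wrist3.pkl','wb'))
c2,im2=snap('scene','pics/scene3.png')
b=cv2.resize(im2[140:332,170:426],(400,300))
a=cv2.resize(im,(400,300))
cv2.imwrite('pics/p3.png',np.hstack([a,b])[:,:,::-1])
```

```text
[ 0.51262973 -0.3197545   0.20127978] [ 3.14140211e+00 -5.65755544e-05  1.25019948e-01] 9.2
```

View pics/p3.png

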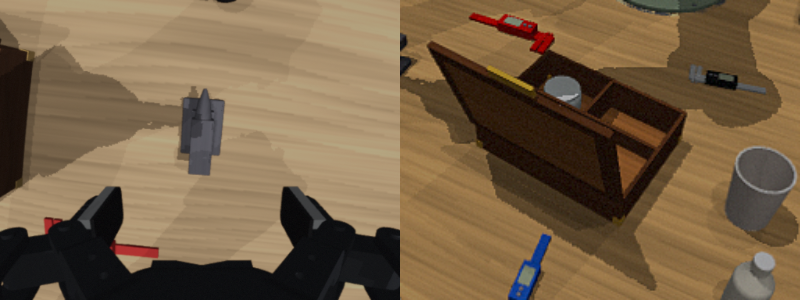

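Run:
```python
from fit import *
C=pickle.load(open('pics/wrist3.pkl','rb')); v=lambda a,b:(C,(a*1.28,b*1.28))
p=fit([(v(206,89),(50,0,39)),(v(189,174),(-50,13,50)),(v(210,174),(-50,-13,50)),(v(224,98),(36,-26,12)),(v(220,156),(-36,-26,12)),(s(667,425),(50,0,39)),(s(590,557),(-36,-26,0)),(s(530,488),(-50,13,50)),(s(566,512),(-50,-13,50))],[.51,-.32,.12])
o=observe();T=Ro.from_euler('xyz',o['tool_rot']).as_matrix()
print((T.T@(np.array([p[0],p[1],.04])-o['position'])/.5).round(4),'turn',np.degrees(o['tool_rot'][2]-p[2])/120)
```

```text
[ 0.5153 -0.3204  0.0635] [[-1.4, -1.1], [-0.6, 0.2], [0.6, 1.8], [1.0, 2.6], [0.2, -0.7], [0.6, -0.8], [0.4, 1.2], [0.7, -2.7], [-0.4, -2.0]]
[0.0051 0.002  0.3227] turn 0.029155520009999585
```

Run:
```python
import cv2
a=cv2.imread('pics/wrist3.png')[95:239,170:362]
cv2.imwrite('pics/p4.png',cv2.resize(a,(800,600),interpolation=cv2.INTER_CUBIC))
```

```text
(no output)
```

View pics/p4.png

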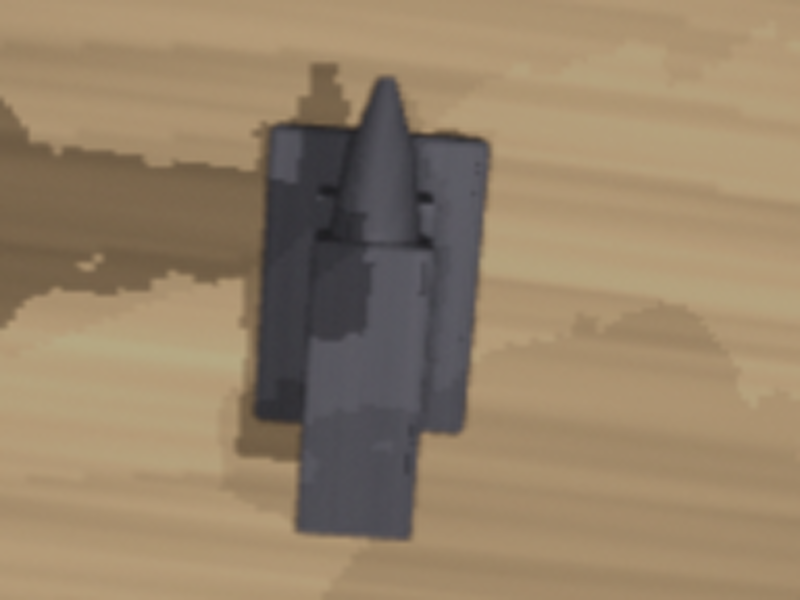

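The anvil is clear: horn tip (386,78), face block corners (298,533), (411,539) and (432,243), and foot corners (270,125), (490,140) and (465,432). I refit from these.

Run:
```python
from fit import *
C=pickle.load(open('pics/wrist3.pkl','rb')); v=lambda a,b:(C,(170+a*.24,95+b*.24))
p=fit([(v(386,78),(50,0,39)),(v(298,533),(-50,13,50)),(v(411,539),(-50,-13,50)),(v(432,243),(16,-13,50)),(v(316,236),(16,13,50)),(v(270,125),(36,26,12)),(v(490,140),(36,-26,12)),(v(465,432),(-36,-26,12)),(v(255,415),(-36,26,12))],[.51,-.32,.12])
o=observe();T=Ro.from_euler('xyz',o['tool_rot']).as_matrix()
print((T.T@(np.array([p[0],p[1],.025])-o['position'])/.5).round(4),'turn',np.degrees(o['tool_rot'][2]-p[2])/120)
```

```text
[ 0.5154 -0.3204  0.0577] [[0.0, -1.0], [-0.4, -0.2], [0.5, 0.2], [1.2, 0.5], [-0.6, 0.2], [-0.4, -0.6], [0.4, -0.5], [0.1, 0.4], [-0.4, 1.2]]
[0.0052 0.0021 0.3527] turn 0.03194343708628092
```

Call:
play_rows(deltas=[[0.005,0.002,0.07,0,0,0.032,0.3],[0.005,0.002,0.14,0,0,0.032,0.3],[0.005,0.002,0.21,0,0,0.032,0.3],[0.005,0.002,0.28,0,0,0.032,0.3],[0.005,0.002,0.33,0,0,0.032,0.3],[0.005,0.002,0.353,0,0,0.032,0.3],[0.005,0.002,0.353,0,0,0.032,0.3],[0.005,0.002,0.353,0,0,0.032,1],[0.005,0.002,0.353,0,0,0.032,1],[0.005,0.002,0.353,0,0,0.032,1]], newtons=80)

```text
clock: 10.3
position: [0.5158, -0.3209, 0.0264]
tool_rot: [3.141, -0.002, 0.056]
force: [-1.7, -0.6, 10.1]
grip_width: 0.0245
finger_force: 79.7
```

Call:
play_rows(deltas=[[0,0,0,0,0,0,1],[0,0,0,0,0,0,1],[0,0,0,0,0,0,1],[0,0,0,0,0,0,1]])

```text
clock: 10.7
position: [0.5158, -0.3209, 0.0264]
tool_rot: [3.141, -0.002, 0.056]
force: [-2.3, 1.3, 9.9]
grip_width: 0.0243
finger_force: 79.8
```

Call:
play_rows(deltas=[[0,0,-0.03,0,0,0,1],[0,0,-0.08,0,0,0,1],[0,0,-0.14,0,0,0,1],[0,0,-0.2,0,0,0,1],[0,-0.03,-0.26,0,0,-0.04,1],[0,-0.08,-0.3,0,0,-0.09,1],[-0.01,-0.14,-0.32,0,0,-0.14,1],[-0.01,-0.2,-0.32,0,0,-0.19,1],[-0.02,-0.26,-0.32,0,0,-0.24,1],[-0.02,-0.32,-0.32,0,0,-0.29,1]])

```text
clock: 11.7
position: [0.4953, -0.1604, 0.1861]
tool_rot: [3.141, -0.0, 0.667]
force: [1.1, 0.7, -4.6]
grip_width: 0.0244
finger_force: 79.8
```

```bash
cat > go.py <<'E'
from h import *; import sys
x,y,z,yaw=map(float,sys.argv[1:5])
o=observe();T=Ro.from_euler('xyz',o['tool_rot']).as_matrix()
print(o['position'].round(4),o['tool_rot'].round(4),(T.T@(np.array([x,y,z])-o['position'])/.5).round(4),'turn',np.degrees(o['tool_rot'][2]-yaw)/120)
E
python3 go.py .4684 .1044 .17 1.4368
```

```text
[ 0.4953 -0.1604  0.1861] [ 3.141e+00 -5.000e-04  6.667e-01] [ 0.2852 -0.4495  0.032 ] turn -0.3676931893998168
```

Call:
play_rows(deltas=[[0.03,-0.05,0,0,0,-0.05,1],[0.065,-0.1,0,0,0,-0.1,1],[0.1,-0.16,0,0,0,-0.15,1],[0.14,-0.22,0,0,0,-0.2,1],[0.18,-0.28,0,0,0,-0.25,1],[0.22,-0.34,0,0,0,-0.3,1],[0.25,-0.4,0.01,0,0,-0.35,1],[0.275,-0.43,0.02,0,0,-0.368,1],[0.285,-0.449,0.03,0,0,-0.368,1],[0.285,-0.449,0.03,0,0,-0.368,1]])

```text
clock: 12.7
position: [0.47, 0.1037, 0.1696]
tool_rot: [-3.141, 0.0, 1.433]
force: [0.1, -0.4, -4.0]
grip_width: 0.0248
finger_force: 79.9
```

```bash
python3 go.py .4684 .1044 .11 1.4368
python3 - <<'E'
from h import *
import pickle
c,im=snap('wrist','pics/wrist5.png'); pickle.dump(c,open('pics/wrist5.pkl','wb'))
cv2.imwrite('pics/p5.png',cv2.resize(im[:,:,::-1],(800,600)))
E
```

```text
[0.47   0.1037 0.1696] [-3.1412e+00  4.0000e-04  1.4328e+00] [ 0.0009 -0.0034  0.1192] turn -0.0018932899104036087
```

View pics/p5.png

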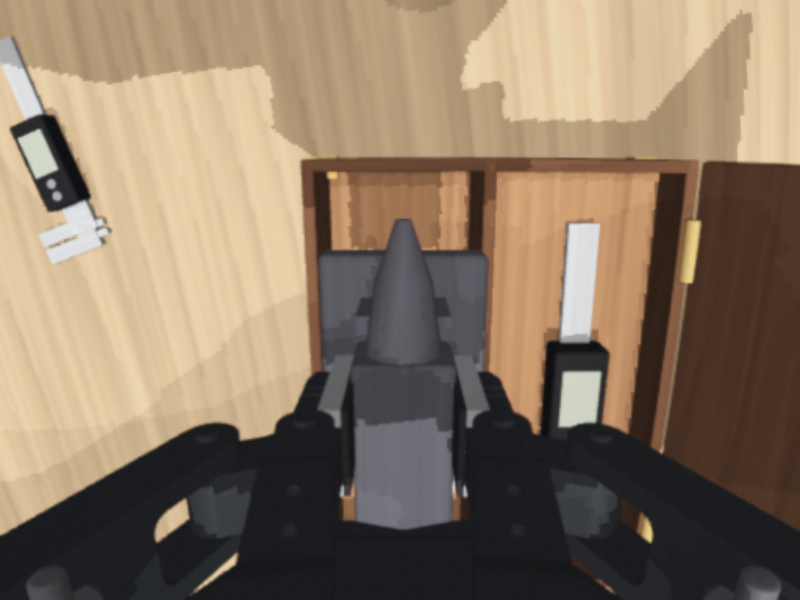

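Run:
```python
from fit import *
C=pickle.load(open('pics/wrist5.pkl','rb')); v=lambda a,b:(C,(a*.64,b*.64))
c=fit([(v(302,160),(-93.5,123,62)),(v(697,160),(93.5,123,62)),(v(489,160),(-5.5,123,62)),(v(314,172),(-87.5,117,62)),(v(687,173),(87.5,117,62))],[.508,.038,-.134])
h=143
a=fit([(v(404,219),(50,0,39+h)),(v(321,252),(36,26,12+h)),(v(487,252),(36,-26,12+h)),(v(355,348),(16,13,50+h)),(v(454,346),(16,-13,50+h))],[.468,.104,1.43])
d=Ro.from_euler('z',-c[2]).as_matrix()[:2,:2]@(a[:2]-c[:2]); print('anvil in case',d,a[2]-c[2]-np.pi/2)
```

```text
[ 0.5082  0.0376 -0.1317] [[-1.2, -0.1], [1.5, 0.2], [1.3, -0.9], [-0.3, 0.6], [-0.7, 0.1]]
[0.4705 0.1042 1.4338] [[0.0, -2.8], [-2.1, -0.6], [2.0, -0.6], [-2.9, 8.3], [2.4, 9.5]]
anvil in case [-0.04608608  0.06107961] -0.005290978058890339
```

The bay and anvil are aligned to about 2 mm, and the calliper lies in its bay (575,380). I lower the anvil slowly.

Call:
play_rows(deltas=[[-0.001,-0.0036,0.04,0,0,0,1],[-0.001,-0.0036,0.08,0,0,0,1],[-0.001,-0.0036,0.11,0,0,0,1],[-0.001,-0.0036,0.14,0,0,0,1],[-0.001,-0.0036,0.17,0,0,0,1],[-0.001,-0.0036,0.195,0,0,0,1],[-0.001,-0.0036,0.215,0,0,0,1],[-0.001,-0.0036,0.235,0,0,0,1],[-0.001,-0.0036,0.25,0,0,0,1],[-0.001,-0.0036,0.258,0,0,0,1]])

```text
clock: 13.75
position: [0.4684, 0.1029, 0.0402]
tool_rot: [-3.141, 0.0, 1.433]
force: [-1.1, -0.2, -4.6]
grip_width: 0.0242
finger_force: 80.0
```

Call:
play_rows(deltas=[[0,0,0.004,0,0,0,1],[0,0,0.007,0,0,0,1],[0,0,0.01,0,0,0,1],[0,0,0.013,0,0,0,1],[0,0,0.015,0,0,0,1],[0,0,0.015,0,0,0,1]])

```text
clock: 14.35
position: [0.4685, 0.103, 0.0333]
tool_rot: [-3.142, -0.0, 1.434]
force: [0.3, -0.3, -5.2]
grip_width: 0.0245
finger_force: 80.0
```

Call:
play_rows(deltas=[[0,0,0.001,0,0,0,1],[0,0,0.002,0,0,0,1],[0,0,0.003,0,0,0,1],[0,0,0.003,0,0,0,1]])

```text
clock: 14.75
position: [0.4685, 0.103, 0.0324]
tool_rot: [3.141, -0.0, 1.433]
force: [-5.3, -1.2, 13.5]
grip_width: 0.0247
finger_force: 82.4
```

It has touched down. I open partway, then rise.

Call:
play_rows(deltas=[[0,0,-0.001,0,0,0,0.7],[0,0,-0.001,0,0,0,0.6],[0,0,-0.001,0,0,0,0.55],[0,0,-0.001,0,0,0,0.55],[0,0,-0.001,0,0,0,0.55],[0,0,-0.03,0,0,0,0.55],[0,0,-0.08,0,0,0,0.55],[0,0,-0.15,0,0,0,0.55],[0,0,-0.23,0,0,0,0.55],[0,0,-0.32,0,0,0,0.55]])

```text
clock: 15.75
position: [0.4679, 0.1028, 0.193]
tool_rot: [-3.141, 0.001, 1.434]
force: [0.2, -0.6, 0.5]
grip_width: 0.0385
finger_force: 0.0
```

Run:
```python
from h import *
import pickle
o=observe();print(o['position'],o['clock'],o['force'])
c,im=snap('wrist','pics/wrist6.png'); pickle.dump(c,open('pics/wrist6.pkl','wb'))
c2,im2=snap('side','pics/side6.png')
pickle.dump(c2,open('pics/side6.pkl','wb'))
a=cv2.resize(im,(400,300));b=cv2.resize(im2[132:276,190:382],(400,300))
cv2.imwrite('pics/p6.png',np.hstack([a,b])[:,:,::-1])
```

```text
[0.46794949 0.10280604 0.19301674] 15.75 [ 0.17038461 -0.59274422  0.49277594]
```

View pics/p6.png

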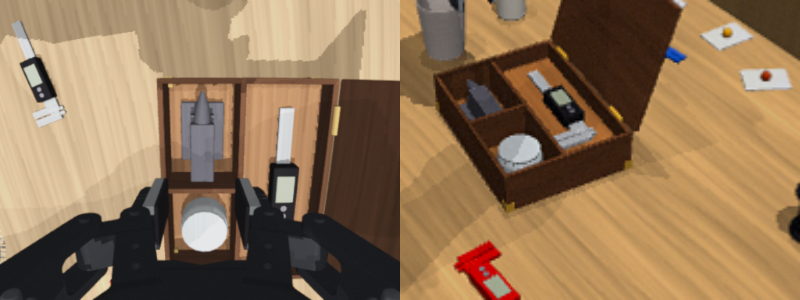

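The side view shows the calliper flat in the long bay (555,100) and the anvil upright in its bay (480,95), with nothing above the rim. I now go over the lid and behind it with the fingers shut.

Call:
play_rows(deltas=[[0,0,-0.1,0,0,0,1],[0,0,-0.2,0,0,0,1],[0,0,-0.25,0,0,0,1],[0,0,-0.25,0,0,0,1],[-0.02,0.08,-0.25,0,0,0,1],[-0.04,0.17,-0.25,0,0,0,1],[-0.06,0.26,-0.25,0,0,0,1],[-0.08,0.35,-0.25,0,0,0,1],[-0.1,0.44,-0.25,0,0,0,1],[-0.115,0.48,-0.25,0,0,0,1]], newtons=40)

```text
clock: 16.85
position: [0.7005, 0.0116, 0.3142]
tool_rot: [-3.14, 0.001, 1.433]
force: [-1.2, 0.7, -0.3]
grip_width: 0.0004
finger_force: 0.0
```

```bash
python3 go.py .6963 .0131 .22 1.4368
python3 - <<'E'
from h import *
o=observe();T=Ro.from_euler('xyz',o['tool_rot']).as_matrix()
print(o['force'],o['clock'],o['grip_width'])
# arc plan as rows relative to TCP at case (.19,0), z .22
for th in np.r_[1.83,1.7:-.01:-.1]:
    n=np.array([np.sin(th),np.cos(th)]);C=np.array([.0935,.0625])+.165*np.array([-np.cos(th),np.sin(th)])+.010*n
    print(round(th,2),((C+[.013,0]-[.19,.22])/.5*[1,-1]).round(3).tolist(),C.round(4))
E
```

```text
[0.7005 0.0116 0.3142] [-3.1397e+00  1.2000e-03  1.4325e+00] [ 0.002  -0.0084  0.1884] turn -0.002038740976362653
[-1.23711742  0.74730237 -0.29384359] 16.85 0.0003685232615475567
1.83 [-0.063, 0.001] [0.1455 0.2194]
1.7 [-0.105, -0.01] [0.1247 0.2248]
1.6 [-0.137, -0.014] [0.1083 0.2271]
1.5 [-0.17, -0.016] [0.0918 0.2278]
1.4 [-0.203, -0.014] [0.0753 0.2268]
1.3 [-0.236, -0.008] [0.059  0.2242]
1.2 [-0.268, 0.0] [0.043  0.2199]
1.1 [-0.299, 0.012] [0.0276 0.2141]
1.0 [-0.328, 0.027] [0.0128 0.2067]
0.9 [-0.356, 0.044] [-0.0012  0.198 ]
0.8 [-0.383, 0.064] [-0.0143  0.1878]
0.7 [-0.407, 0.087] [-0.0263  0.1764]
0.6 [-0.428, 0.112] [-0.037   0.1639]
0.5 [-0.447, 0.139] [-0.0465  0.1504]
0.4 [-0.463, 0.168] [-0.0546  0.136 ]
0.3 [-0.476, 0.198] [-0.0612  0.1208]
0.2 [-0.486, 0.23] [-0.0662  0.1051]
0.1 [-0.493, 0.262] [-0.0697  0.0889]
-0.0 [-0.497, 0.295] [-0.0715  0.0725]
```

Call:
play_rows(deltas=[[0,0,0.05,0,0,0,1],[0,0,0.1,0,0,0,1],[0,0,0.15,0,0,0,1],[0,0,0.188,0,0,0,1],[0.002,-0.008,0.188,0,0,0,1],[0.002,-0.008,0.188,0,0,0,1]])

```text
clock: 17.45
position: [0.694, 0.015, 0.2226]
tool_rot: [-3.141, 0.0, 1.434]
force: [0.1, -0.2, -0.4]
grip_width: 0.0
finger_force: 0.0
```

Call:
play_rows(deltas=[[0,-0.02,0,0,0,0,1],[0,-0.045,0,0,0,0,1],[0,-0.065,0,0,0,0,1],[0,-0.085,-0.005,0,0,0,1],[0,-0.105,-0.01,0,0,0,1],[0,-0.12,-0.012,0,0,0,1],[0,-0.137,-0.014,0,0,0,1],[0,-0.137,-0.014,0,0,0,1]])

```text
clock: 18.25
position: [0.6258, 0.0243, 0.2301]
tool_rot: [-3.141, -0.0, 1.434]
force: [-0.1, 0.4, 0.7]
grip_width: 0.0001
finger_force: 0.0
```

Call:
play_rows(deltas=[[0,-0.033,-0.002,0,0,0,1],[0,-0.066,0,0,0,0,1],[0,-0.099,0.006,0,0,0,1],[0,-0.131,0.014,0,0,0,1],[0,-0.162,0.026,0,0,0,1],[0,-0.191,0.041,0,0,0,1],[0,-0.219,0.058,0,0,0,1]])

```text
clock: 18.95
position: [0.5179, 0.0392, 0.2007]
tool_rot: [3.141, -0.0, 1.434]
force: [2.4, 0.2, 0.8]
grip_width: 0.0
finger_force: 0.8
```

Run:
```python
from h import *; import pickle
o=observe();print(o['force'],o['position'])
c,im=snap('side','pics/side7.png'); im0=cv2.imread('pics/side6.png')[:,:,::-1]
# where is lid: project lid outline for angles; edge-gradient score against picture
g=cv2.GaussianBlur(cv2.cvtColor(im,cv2.COLOR_RGB2GRAY),(3,3),0).astype(float)
G=np.hypot(cv2.Sobel(g,6,1,0),cv2.Sobel(g,6,0,1))
R=Ro.from_euler('z',-.134).as_matrix()
def score(G,th):
    e=lambda y,r,n:np.array([.508,.0385,0])+R@np.array([.0935-r*np.cos(th)+n*np.sin(th),y,.0625+r*np.sin(th)+n*np.cos(th)])
    P=[e(-.123,r,n) for r in np.linspace(.03,.185,60) for n in (0,)]+[e(-.123,r,.01) for r in np.linspace(.03,.185,60)]
    uv=proj(c,P).astype(np.float32)
    return cv2.remap(G.astype(np.float32),uv[:,0],uv[:,1],1).mean()
g0=cv2.GaussianBlur(cv2.cvtColor(im0,cv2.COLOR_RGB2GRAY),(3,3),0).astype(float)
G0=np.hypot(cv2.Sobel(g0,6,1,0),cv2.Sobel(g0,6,0,1))
t=np.arange(0,2,.02)
for q in (G0,G):
    s=np.array([score(q,x) for x in t]); i=np.argsort(-s)[:6]; print(t[i].round(2),s[i].round(0))
```

```text
[2.36796967 0.16929761 0.78374748] [0.51786858 0.03920493 0.20070011]
[0.68 1.92 0.7  1.86 0.72 0.04] [170. 166. 166. 160. 157. 156.]
[0.98 1.06 0.96 1.   1.04 1.08] [153. 130. 126. 120. 119. 112.]
```

The lid is moving: about 2.5 N on the finger, angle about 0.97 rad. I continue the arc.

Call:
play_rows(deltas=[[0,-0.027,0.02,0,0,0,1],[0,-0.051,0.043,0,0,0,1],[0,-0.072,0.068,0,0,0,1],[0,-0.091,0.095,0,0,0,1],[0,-0.107,0.124,0,0,0,1],[0,-0.12,0.154,0,0,0,1],[0,-0.13,0.186,0,0,0,1],[0,-0.134,0.205,0,0,0,1],[0,-0.137,0.218,0,0,0,1],[0,-0.137,0.218,0,0,0,1]])

```text
clock: 20.0
position: [0.4503, 0.0484, 0.0913]
tool_rot: [-3.141, 0.0, 1.434]
force: [-0.4, -0.1, 0.6]
grip_width: -0.0001
finger_force: 0.0
```

Call:
play_rows(deltas=[[0,-0.001,0.008,0,0,0,1],[0,-0.002,0.016,0,0,0,1],[0,-0.003,0.022,0,0,0,1],[0,-0.003,0.028,0,0,0,1],[0,-0.003,0.033,0,0,0,1],[0,-0.003,0.036,0,0,0,1],[0,-0.003,0.038,0,0,0,1],[0,-0.003,0.038,0,0,0,1]])

```text
clock: 20.8
position: [0.4489, 0.0487, 0.0727]
tool_rot: [-3.142, 0.0, 1.434]
force: [0.3, -0.6, -1.0]
grip_width: -0.0
finger_force: 0.0
```

Call:
play_rows(deltas=[[0,0,0.002,0,0,0,1],[0,0,0.003,0,0,0,1],[0,0,0.004,0,0,0,1],[0,0,0.004,0,0,0,1]])

```text
clock: 21.2
position: [0.4491, 0.0487, 0.0721]
tool_rot: [3.141, -0.0, 1.433]
force: [-9.9, -0.8, 44.5]
grip_width: 0.0003
finger_force: 22.0
```

```bash
python3 -c "
from h import *
o=observe();print(o['force'],o['position'])"
```

```text
[-9.86595186 -0.78163299 44.51086638] [0.44908398 0.04866364 0.07212437]
```

Firm contact at 72 mm, which is the shut height, so the lid is closed. I back off.

Call:
play_rows(deltas=[[0,0,-0.01,0,0,0,1],[0,0,-0.03,0,0,0,1],[0,0,-0.08,0,0,0,1],[0,0,-0.15,0,0,0,1],[0,0,-0.22,0,0,0,1],[0,0,-0.28,0,0,0,1],[0,0,-0.28,0,0,0,1],[0,0,-0.28,0,0,0,1]])

```text
clock: 22.0
position: [0.449, 0.0487, 0.2115]
tool_rot: [3.14, -0.001, 1.434]
force: [0.1, -0.4, -0.9]
grip_width: 0.0
finger_force: 0.0
```

Run:
```python
from h import *; import pickle
c,im=snap('side','pics/side8.png')
g=cv2.GaussianBlur(cv2.cvtColor(im,cv2.COLOR_RGB2GRAY),(3,3),0).astype(float)
G=np.hypot(cv2.Sobel(g,6,1,0),cv2.Sobel(g,6,0,1)).astype(np.float32)
R=Ro.from_euler('z',-.134).as_matrix()
for th in np.arange(-.04,.2,.02):
    e=lambda y,r,n:np.array([.508,.0385,0])+R@np.array([.0935-r*np.cos(th)+n*np.sin(th),y,.0625+r*np.sin(th)+n*np.cos(th)])
    uv=proj(c,[e(-.123,r,.01) for r in np.linspace(.03,.187,60)]+[e(y,.187,.01) for y in np.linspace(-.12,.12,60)]).astype(np.float32)
    print(round(th,2),cv2.remap(G,uv[:,0],uv[:,1],1).mean().round())
# compare others moved: mean abs diff vs first side image
d=cv2.absdiff(cv2.imread('pics/side0.png'),cv2.imread('pics/side8.png')).max(2)
n,_,st,_=cv2.connectedComponentsWithStats((d>60).astype(np.uint8)); print([x.tolist() for x in st[1:] if x[4]>40]); print(observe()['clock'])
```

```text
-0.04 84.0
-0.02 76.0
0.0 58.0
0.02 36.0
0.04 24.0
0.06 19.0
0.08 21.0
0.1 34.0
0.12 57.0
0.14 76.0
0.16 75.0
0.18 58.0
[[55, 0, 13, 30, 146], [82, 0, 7, 49, 194], [152, 0, 178, 195, 12262], [87, 3, 58, 110, 2099], [14, 32, 42, 31, 732], [74, 58, 18, 12, 100], [50, 64, 20, 9, 111], [16, 69, 32, 60, 1254], [86, 114, 21, 20, 253], [70, 136, 31, 23, 260], [17, 140, 39, 17, 108], [228, 153, 69, 42, 407], [163, 157, 50, 16, 240], [91, 160, 32, 65, 511], [198, 164, 68, 51, 1360], [0, 178, 15, 24, 136], [32, 184, 11, 24, 79], [203, 202, 20, 9, 50], [313, 252, 39, 33, 736]]
22.05
```

Run:
```python
from h import *
R=Ro.from_euler('z',-.134).as_matrix()
for n in ('side','scene'):
    c,im=snap(n,f'pics/{n}9.png')
    g=cv2.GaussianBlur(cv2.cvtColor(im,cv2.COLOR_RGB2GRAY),(3,3),0).astype(float)
    G=np.hypot(cv2.Sobel(g,6,1,0),cv2.Sobel(g,6,0,1)).astype(np.float32)
    def sc(P):
        uv=proj(c,P).astype(np.float32); return int(cv2.remap(G,uv[:,0],uv[:,1],1).mean())
    for th in np.arange(-.06,.24,.03):
        e=lambda y,r,m:np.array([.508,.0385,0])+R@np.array([.0935-r*np.cos(th)+m*np.sin(th),y,.0625+r*np.sin(th)+m*np.cos(th)])
        L=np.linspace
        print(n,round(th,2),'right',sc([e(-.123,r,.01) for r in L(.06,.187,60)]),'left',sc([e(.123,r,.01) for r in L(.06,.187,60)]),'front',sc([e(y,.187,.01) for y in np.r_[L(-.12,-.04,40),L(.04,.12,40)]]),'tab',sc([e(y,.202,.008) for y in L(-.028,.028,40)]))
    # mean colour down the front side's vertical line, inside tab region and inside case
    P=np.array([[.508,.0385,0]+R@np.array([-.048,y,.0725]) for y in (-.1,-.06,-.02,.06,.1)]); print([im[int(v),int(u)].tolist() for u,v in proj(c,P)])
    P=np.array([[.508,.0385,0]+R@np.array([-.101,y,.0705]) for y in (-.02,0,.02)]); print('tab',[im[int(v),int(u)].tolist() for u,v in proj(c,P)])
```

```text
side -0.06 right 29 left 118 front 68 tab 333
side -0.03 right 51 left 216 front 64 tab 335
side 0.0 right 55 left 215 front 42 tab 202
side 0.03 right 26 left 108 front 24 tab 111
side 0.06 right 14 left 55 front 20 tab 122
side 0.09 right 26 left 36 front 24 tab 201
side 0.12 right 61 left 33 front 58 tab 198
side 0.15 right 72 left 32 front 88 tab 77
side 0.18 right 64 left 31 front 62 tab 17
side 0.21 right 54 left 32 front 43 tab 18
[[142, 88, 43], [142, 87, 41], [146, 90, 43], [92, 56, 25], [75, 46, 23]]
tab [[189, 140, 42], [205, 156, 41], [208, 157, 41]]
scene -0.06 right 57 left 62 front 34 tab 229
scene -0.03 right 126 left 69 front 49 tab 55
scene 0.0 right 168 left 74 front 231 tab 28
scene 0.03 right 133 left 71 front 107 tab 21
scene 0.06 right 80 left 62 front 26 tab 23
scene 0.09 right 47 left 54 front 28 tab 15
scene 0.12 right 41 left 48 front 26 tab 22
scene 0.15 right 54 left 43 front 32 tab 37
scene 0.18 right 67 left 38 front 32 tab 30
scene 0.21 right 62 left 34 front 18 tab 32
[[94, 60, 32], [112, 69, 26], [87, 51, 20], [69, 40, 19], [73, 47, 25]]
tab [[147, 109, 35], [152, 121, 32], [153, 122, 36]]
```

The scene camera's silhouette peaks at angle 0 and the tab shows brass at its shut position, so the lid is shut. Handing in.

```bash
python3 -c "
from workcell import *
print(job_done())"
```

```text
the job is handed in; nothing more can be done
None
```

The calliper lies flat in the long bay, the anvil was lowered upright into the square bay, and the lid is closed. The job was handed in at about 22 s; the system gave no verdict. The final closed lid was confirmed by touch height and measured camera edges, because my ten viewed pictures were used up by then.

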